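Deliver a freshly painted token to the sprung drying nest on a flat lifter

TASK

The token lying on the lifter's blade has just been painted, so never touch it with the fingers: pick the lifter up by its wooden grip and carry the token, balanced level on the blade, to the drying nest on the little stand. Feel the blade gently down onto the nest's sprung bed with the token inside the pocket, then keep the blade lightly on the bed while you draw it straight back out of the open front, so that the low front stops hold the token back and it stays lying flat in the pocket. Lay the lifter flat on the bench, let go of it, and disturb nothing else.

Things in the scene. Friction and masses are not known exactly. Their poses are not given: they have to be found in the camera images.
- lifter_grip (a point): Centre of the lifter's upright wooden grip, 50 mm above the blade's underside. The grip is 30 mm along x, 22 mm along y, its top 76 mm above the underside; clear to grasp from 20 mm up. +x runs along the blade to its tip, z is up. The lifter weighs 0.22 kg, mostly under the grip, and starts lying flat on the bench.
- lifter_tip (a point): Middle of the tip of the lifter's flat steel blade, on its underside, 105 mm ahead of the grip's centre. The blade is straight, 2.5 mm thick and 26 mm wide. +x along the blade, away from the grip.
- token_center (a point): Middle of the painted token, 1.5 mm above its underside: a flat silver-grey roundish plate 50 mm across, 3 mm thick, 20 to 42 g. It lies loose on the blade, held only by friction, its centre 84 to 92 mm ahead of the grip's centre.
- stand: Drying stand, fixed to the bench: origin on the bench under the middle of its grey base (92 x 76 mm). +x points from the nest's open front to its back. On its steel stem sits the aluminium nest, straight over the base, clamped at a height that differs every time and is not measured: bed top 44 to 74 mm above the bench, to be found by feel.
- pocket (a point): Point on the bench straight below the middle of the nest's pocket, +4 mm in x from the stand's origin, same axes. From here the pocket's inner faces are: back wall x = +26 mm, side walls y = ±32 mm (all 8 mm above the bed); two front stops 5 mm above the bed, x = -34 to -26 mm at |y| over 18 mm, with a 36 mm wide channel for the blade between them.
- stem_foot (a point): Foot of the stem, at the stand's origin. The bed over it is sprung in z: it gives from 2 N on, 1 mm per further 4 N, 5 mm at most; over 12 N is too hard. It reaches from x = -30 to +36 mm. With the blade on the bed the token sits low enough to be held by the front stops; a blade floating above the bed drags the token out over them.
- other_token_c (a point): Bystander: a bare token like the other one, lying on the bench. Middle of it.
- sanding_block_c (a point): Bystander: brown cork sanding block, 51 x 90 x 28 mm, on the bench. Middle of it.
- wash_pot_c (a point): Bystander: small white and red pot, 54 mm wide and 48 mm high, on the bench. Middle of it.
- tape_roll_c (a point): Bystander: green roll of tape lying flat, 97 mm wide and 24 mm high. Middle of it.
Not all that is in view belongs to the job. Of the things like the part that bears lifter_grip, leave any that is orange or pink; of the rest the larger one is meant.

How it is judged:
By the outcome, as a careful person would: the job done as asked, in the order asked, and still so for the second after the job is handed in, with the robot touching nothing.
It also fails if it takes over 64 s, if anything falls off the work surface, if the arm or the gripper's body presses on something with over 40 N, if the wrist force passes 120 N, or if a joint passes its speed limit or range.

ROBOT

A 7-joint arm with a two-finger parallel gripper is mounted at the origin on the work surface; the furniture and walls round the work are solid. World frame = base frame: x ahead of the robot, y to its left, z up, the work surface at z = 0. Lengths are in m, angles in degrees, forces in N, time in s.
With the tool pointing down it reaches from about 0.425 to 0.825 m from the base axis. Payload 3.6 kg.
Tool frame: the origin (TCP) lies between the finger pads; the fingertips stand 19 mm ahead of it and the grasp point (between the pads) is the TCP (tip_extent is the distance from the TCP to the fingertips, in m); z points along the fingers, y is the line along which they close (so a half turn about z gives the same grasp; the last joint's range is limited). The gripper opens to 85 mm and grips with 20 to 120 N. Pads are 22 mm wide; open, the fingers measure 114 mm over their backs; the gripper's body (76 mm by 85 mm) begins 54 mm behind the grasp point. The pads swing forward as they close: fully open they stand 13 mm farther back than shut.
Start: joints at [-65.174, 35.231, -0.722, 81.555, 0.464, 63.22, -2.315], TCP at [0.288, 0.582, 0.25] pointing down, gripper open.
Joint ranges: [-178.69, 178.69], [-17.37, 117.87], [-77.05, 75.6], [15.02, 138.74], [-78.02, 258.01], [0.78, 113.62], [-162.83, 162.83]. Speed limits (degrees/s): [159.86, 159.86, 180, 180, 180, 180, 180].

INTERFACE

Orientations are given as [roll, pitch, yaw] about the fixed x, y, z axes, in that order (R = Rz(yaw) Ry(pitch) Rx(roll)).
In Python, from station import read_state, read_camera, calibration, sign_off, tip_extent gives the robot as it stands.
- The arm moves only by the shell command python3 -m handwheel 'ROWS' [FORCE]. ROWS is text: rows parted by semicolons, each of 7 numbers parted by spaces: the shift along the tool's x, y, z in units of 25 mm (1.0 is 25 mm), then the turn, a rotation vector about the tool's x, y, z in units of 5 degrees (1.0 is 5 degrees), then the opening, from 0 (shut) to 1 (fully open). In form: dx dy dz wx wy wz jaw; .... A call has 1 to 12 rows; each row is the pose to reach, as a shift and turn from the pose commanded when the call began, along the tool's axes at that moment; what a row does not reach only later rows make up. A row lasts 1/12 s, in which the tool goes at most 41.7 mm and 7.16 degrees, less where a joint would pass 70% of its speed; a pose out of reach is approached as far as the arm can. A call with a gripper value outside its range is refused whole. The fingers move at their own pace and stop on an object; FORCE is the grip in N (left out, the last holds). Time passes only in rows, so rows that repeat a pose let the fingers close. It gives the time, the measured TCP pose, the force, the opening and the grip force at its end, in the units of the state.
- read_state(): the state, without advancing time (a new reading comes with each control period).
- read_camera(name): name is "scene" or "top" or "wrist"; returns the picture (420x560x3 uint8, blue, green, red); there is no depth.
- calibration(name): a dict with "K" (3x3 intrinsics, pixels), "view" (4x4, takes a point from world to camera coordinates); the wrist camera has in their place "mount" (4x4, takes a point from camera to tool coordinates, whose origin is the TCP and whose axes are the flange's). Camera axes: x right, y up, looking along -z (the intrinsics and any distortion apply to the point x, -y, -z); pixel columns grow to the right and rows downward; lengths in m; the calibration is good to about 2 mm. A picture is of the moment at which its call begins: read the wrist's pose just before it. calibration takes no time and is no camera call.
- sign_off(): hands the job in; it is judged then, once.
The state is a dict: "time_s": time; "joints": joint angles; "qvel": joint speeds; "joint_torque": joint torques, N m; "position": TCP position; "eef_rot": TCP orientation; "wrist_force": force on the tool from outside, world axes, zero at the start; "wrist_torque": the same for the moment, N m; "grip_width": finger opening in m; "grasp_force": force on a finger pad.
Only numpy, scipy, OpenCV 4.12 (cv2) and the standard library are available. Lean on these libraries where they do the work, as an engineer would, in place of code of your own. Each camera call takes 0.05 s, during which the arm holds its last target. There are 200 camera calls.

## Working session

There is one attempt and no reset: what is moved stays moved. The work goes in short steps, Python scripts to look and compute and a shell command to move; the robot and the scene stay as the last step left them, time stands still between calls to the robot, and variables do not carry over. Pictures are saved under pics/ and viewed, at most 10 in all, crops included, and the job is handed in when it is done.

```bash
mkdir -p pics; cat > h.py <<'E'
import numpy as np,cv2
from station import *
np.set_printoptions(precision=4,suppress=True)
def ray(n,u,v,T=None):
    c=calibration(n);K=np.array(c["K"]);d=c.get("dist")
    p=np.linalg.inv(K)@[u,v,1]
    r=np.array([p[0],-p[1],-p[2]])
    M=np.linalg.inv(np.array(c["view"])) if "view" in c else T@np.array(c["mount"])
    return M[:3,3],M[:3,:3]@r
def pt(n,u,v,z,T=None):
    o,r=ray(n,u,v,T); return o+r*(z-o[2])/r[2]
def proj(n,P,T=None):
    c=calibration(n);K=np.array(c["K"])
    V=np.array(c["view"]) if "view" in c else np.linalg.inv(T@np.array(c["mount"]))
    q=V[:3,:3]@np.array(P)+V[:3,3];q=K@[q[0],-q[1],-q[2]];return q[:2]/q[2]
E
python3 - <<'E'
from h import *
print(read_state())
for n in("scene","top"):
    cv2.imwrite(f"pics/{n}.png",read_camera(n)); print(calibration(n))
print(calibration("wrist"))
E
```

```text
{'time_s': 0.0, 'joints': array([-65.1739,  35.2905,  -0.7258,  81.6416,   0.4632,  63.2195,
        -2.3129]), 'qvel': array([ 0.0131, -0.0412, -0.0156, -0.0597,  0.0582,  0.0354, -0.0554]), 'joint_torque': array([ -0.0005, -46.9212,   0.259 , -17.1034,   0.01  ,   0.0095,
        -0.    ]), 'position': array([0.2881, 0.5819, 0.2491]), 'eef_rot': array([-179.8513,   -0.0003,  153.6633]), 'wrist_force': array([0.3257, 0.2997, 0.186 ]), 'wrist_torque': array([ 0.0025,  0.0173, -0.0114]), 'grasp_force': 0.0, 'grip_width': 0.08576512331068342}
{'K': array([[509.449 ,   0.    , 285.2193],
       [  0.    , 509.449 , 207.1783],
       [  0.    ,   0.    ,   1.    ]]), 'view': array([[ 0.8711, -0.4911,  0.0007, -0.3113],
       [ 0.2412,  0.4292,  0.8704, -0.2517],
       [-0.4278, -0.758 ,  0.4923, -0.9308],
       [ 0.    ,  0.    ,  0.    ,  1.    ]])}
{'K': array([[482.1034,   0.    , 279.1948],
       [  0.    , 482.1034, 208.0167],
       [  0.    ,   0.    ,   1.    ]]), 'view': array([[-0.0067, -0.9999, -0.0102,  0.1899],
       [ 0.9803, -0.0086,  0.1972, -0.4492],
       [-0.1973, -0.0086,  0.9803, -1.1451],
       [ 0.    ,  0.    ,  0.    ,  1.    ]])}
{'K': array([[291.5106,   0.    , 282.0145],
       [  0.    , 291.5106, 211.8213],
       [  0.    ,   0.    ,   1.    ]]), 'mount': array([[ 0.0002,  0.9541,  0.2996,  0.0763],
       [ 1.    , -0.0001, -0.0004,  0.0004],
       [-0.0004,  0.2996, -0.9541, -0.1247],
       [ 0.    ,  0.    ,  0.    ,  1.    ]])}
```

View pics/scene.png

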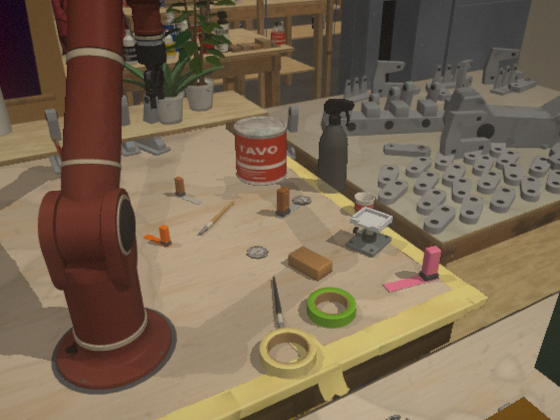

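View pics/top.png

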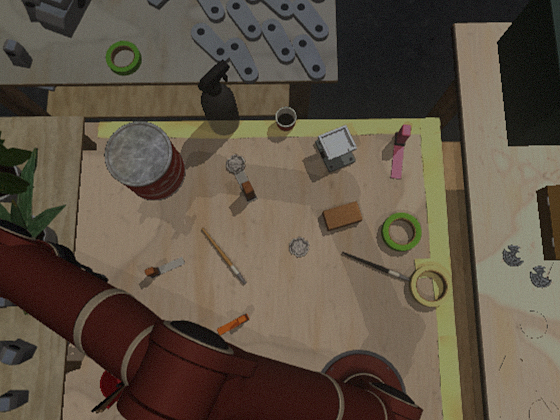

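Scene: the lifter candidates in the top view are a brown one with a token at (248,190), a smaller brown one at (152,271), an orange one at (235,323) and a pink one at (402,140). The brown one at (248,190) fits, being neither orange nor pink, the larger of the rest, and carrying the token. The nest is at (336,143). I'll confirm with a crop.

```bash
python3 - <<'E'
from h import *
a=cv2.imread("pics/top.png")[105:225,210:370]
b=cv2.imread("pics/scene.png")[175:255,255:400]
cv2.imwrite("pics/c1.png",cv2.resize(a,None,fx=5,fy=5,interpolation=cv2.INTER_CUBIC))
for u,v,z in [(248,190,.05),(235,163,.004),(152,271,.03),(336,143,.06),(300,246,.003)]: print(u,v,pt("top",u,v,z))
for u,v,z in [(283,200,.05),(302,200,.004),(371,222,.06)]: print(u,v,pt("scene",u,v,z))
E
```

```text
248 190 [0.4961 0.2634 0.05  ]
235 163 [0.5799 0.3013 0.004 ]
152 271 [0.2995 0.4986 0.03  ]
336 143 [0.6127 0.0429 0.06  ]
300 246 [0.3612 0.135  0.003 ]
283 200 [0.4925 0.2513 0.05  ]
302 200 [0.579  0.2991 0.004 ]
371 222 [0.6109 0.0406 0.06  ]
```

View pics/c1.png

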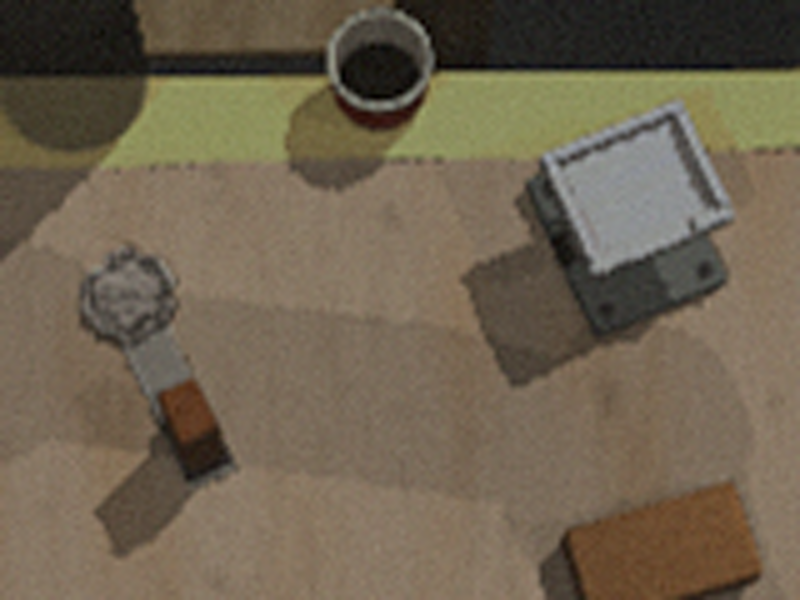

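The crop confirms it: the brown lifter's grip is at (190,410) with the token on the blade at (130,297). The nest at (640,190) has its open front facing lower right, with a stop at (693,225). Both yaws are about 26°. I'll go above the grip with the tool x axis along the blade.

```bash
python3 -m handwheel '-13.1 -8 0 0 0 16 1;-13.1 -8 0 0 0 16 1;-13.1 -8 0 0 0 16 1;-13.1 -8 0 0 0 16 1;-13.1 -8 0 0 0 16 1;-13.1 -8 0 0 0 16 1;-13.1 -8 0 0 0 16 1;-13.1 -8 0 0 0 16 1;-13.1 -8 0 0 0 16 1;-13.1 -8 0 0 0 16 1;-13.1 -8 0 0 0 16 1;-13.1 -8 0 0 0 16 1'; python3 -m handwheel '0 0 0 0 0 9.4 1;0 0 0 0 0 9.4 1;0 0 0 0 0 9.4 1;0 0 0 0 0 9.4 1;0 0 0 0 0 9.4 1;0 0 0 0 0 9.4 1;0 0 0 0 0 9.4 1;0 0 0 0 0 9.4 1;0 0 0 0 0 9.4 1'
cat >> h.py <<'E'
from scipy.spatial.transform import Rotation as Ro
def tool(s=None):
    s=s or read_state();T=np.eye(4);T[:3,:3]=Ro.from_euler("xyz",s["eef_rot"],degrees=True).as_matrix();T[:3,3]=s["position"];return T
E
python3 - <<'E'
from h import *
T=tool();np.save("T1.npy",T);print(T)
cv2.imwrite("pics/w1.png",read_camera("wrist"))
E
```

```text
time_s: 1.1
position: [0.4935, 0.2565, 0.2499]
eef_rot: [-180.0, 0.1, 73.3]
wrist_force: [1.1, 0.6, -0.2]
grip_width: 0.0853
grasp_force: 0.0
time_s: 1.85
position: [0.4925, 0.2589, 0.2499]
eef_rot: [-180.0, 0.1, 27.0]
wrist_force: [0.1, 0.7, -0.2]
grip_width: 0.0858
grasp_force: 0.0
[[ 0.8913  0.4534 -0.001   0.4925]
 [ 0.4534 -0.8913 -0.0002  0.2589]
 [-0.001  -0.0002 -1.      0.2499]
 [ 0.      0.      0.      1.    ]]
```

View pics/w1.png

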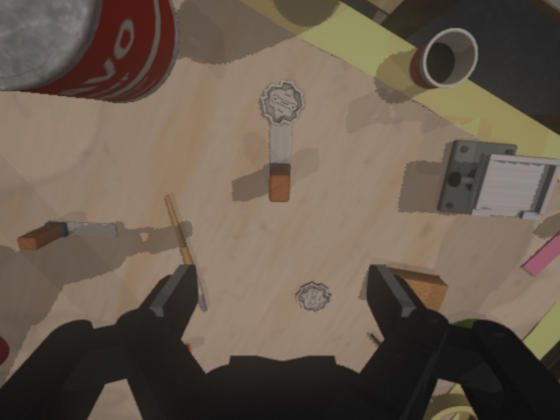

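Wrist view: grip top around (280,185), blade straight up to the token at (283,102), nest at (515,185).

```bash
python3 - <<'E'
from h import *
T=np.load("T1.npy")
im=cv2.imread("pics/w1.png")
print("cam",(T@np.array(calibration("wrist")["mount"]))[:3,3])
for u,v,z in [(283,102,.004),(270,120,.0025),(291,120,.0025),(271,160,.0025),(291,160,.0025),(280,166,.076),(280,202,.0),(280,200,.076)]: print(u,v,z,pt("wrist",u,v,z,T))
cv2.imwrite("pics/w1c.png",cv2.resize(im[75:210,240:325],None,fx=4.4,fy=4.4,interpolation=cv2.INTER_CUBIC))
E
```

```text
cam [0.5615 0.2939 0.3745]
283 102 0.004 [0.58   0.3023 0.004 ]
270 120 0.0025 [0.5546 0.3071 0.0025]
291 120 0.0025 [0.5662 0.2843 0.0025]
271 160 0.0025 [0.5118 0.2846 0.0025]
291 160 0.0025 [0.5233 0.262  0.0025]
280 166 0.076 [0.5204 0.2755 0.076 ]
280 202 0.0 [0.4671 0.2491 0.    ]
280 200 0.076 [0.4882 0.2592 0.076 ]
```

View pics/w1c.png

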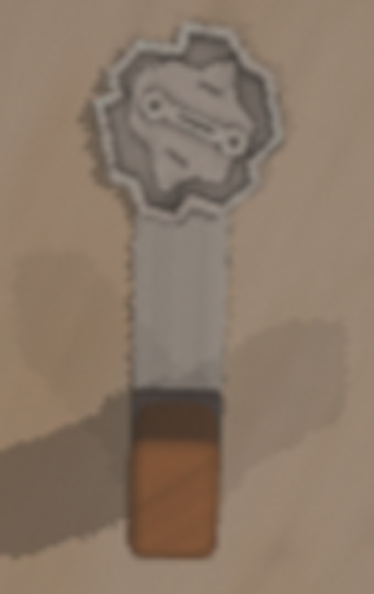

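```bash
python3 - <<'E'
from h import *
T=np.load("T1.npy")
f=lambda u,v,z:pt("wrist",u,v,z,T)
g=f(279.5,188.3,.076);print("grip",g,"len",np.linalg.norm(f(279.5,175,.076)-f(279.5,201.6,.076)),"w",np.linalg.norm(f(269.8,188,.076)-f(289.3,188,.076)))
t=f(282.7,102.5,.005)
a=f(281.45,125,.0025);b=f(280.35,162.5,.0025)
an=lambda d:np.degrees(np.arctan2(d[1],d[0]))
print(t,np.linalg.norm((t-g)[:2]),an(t-g),an(a-b),an(a-g),an(b-g))
def loc(P): return T[:3,:3].T@(np.array(P)-T[:3,3])*40
print(loc([*g[:2],.05]))
# base corners of stand
E
```

```text
grip [0.4993 0.2654 0.076 ] len 0.028484699321075217 w 0.0204100590184105
[0.5793 0.3023 0.005 ] 0.08806649945543803 24.771861948951845 25.190243881348092 25.248319971130833 25.407370687347782
[ 0.3709 -0.1074  7.994 ]
```

```bash
python3 -m handwheel '0.37 -0.1 1 0 0 0.36 1;0.37 -0.1 2 0 0 0.36 1;0.37 -0.1 3 0 0 0.36 1;0.37 -0.1 4 0 0 0.36 1;0.37 -0.1 5 0 0 0.36 1;0.37 -0.1 6 0 0 0.36 1;0.37 -0.1 6.8 0 0 0.36 1;0.37 -0.1 7.4 0 0 0.36 1;0.37 -0.1 7.8 0 0 0.36 1;0.37 -0.1 8 0 0 0.36 1;0.37 -0.1 8 0 0 0.36 1;0.37 -0.1 8 0 0 0.36 1'
python3 - <<'E'
from h import *
T=tool();np.save("T2.npy",T);print(T)
cv2.imwrite("pics/w2.png",read_camera("wrist"))
E
```

```text
time_s: 2.9
position: [0.5008, 0.2645, 0.0508]
eef_rot: [-180.0, -0.1, 24.9]
wrist_force: [1.0, -0.5, 0.3]
grip_width: 0.0854
grasp_force: 0.0
[[ 0.9071  0.4209  0.0009  0.5008]
 [ 0.4209 -0.9071  0.0006  0.2645]
 [ 0.001  -0.0001 -1.      0.0508]
 [ 0.      0.      0.      1.    ]]
```

View pics/w2.png

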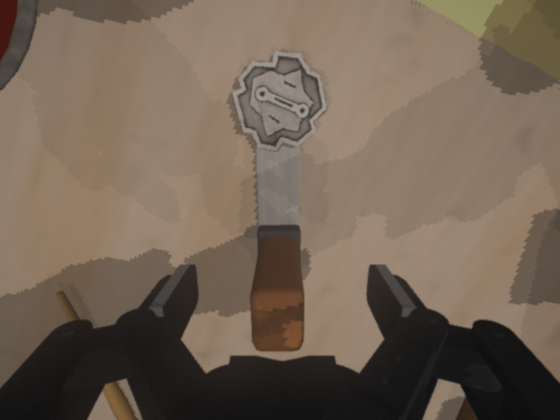

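The jaws straddle the grip, with its top at (278,320), finger midline about u=283 and the token at (280,100). I'll check centring.

```bash
python3 - <<'E'
from h import *
T=np.load("T2.npy")
l=lambda u,v,z:(T[:3,:3].T@(pt("wrist",u,v,z,T)-T[:3,3]))*1000
for u,v,z in [(277.5,320,.076),(278.5,215,.0025),(278.5,160,.0025),(280,100,.005),(283,270,.05)]: print(l(u,v,z))
s=read_state();print(s["position"],s["eef_rot"],s["wrist_force"])
E
```

```text
[  0.0636  -1.7884 -25.15  ]
[20.8138 -2.2024 48.3718]
[54.9074 -2.0877 48.4075]
[87.842  -1.1254 45.9418]
[8.4615 0.4983 0.8585]
[0.501  0.2646 0.0512] [-179.9953   -0.1072   24.8867] [-1.4468 -0.0943 -0.3454]
```

```bash
python3 -m handwheel '0 -0.07 0 0 0 0 0.9;0 -0.07 0 0 0 0 0.75;0 -0.07 0 0 0 0 0.6;0 -0.07 0 0 0 0 0.5;0 -0.07 0 0 0 0 0.42;0 -0.07 0 0 0 0 0.36;0 -0.07 0 0 0 0 0.32;0 -0.07 0 0 0 0 0.29;0 -0.07 0 0 0 0 0.26;0 -0.07 0 0 0 0 0.23;0 -0.07 0 0 0 0 0.2;0 -0.07 0 0 0 0 0.1' 60;python3 -m handwheel '0 0 0 0 0 0 0;0 0 0 0 0 0 0;0 0 0 0 0 0 0;0 0 0 0 0 0 0;0 0 0 0 0 0 0;0 0 0 0 0 0 0' 60
python3 - <<'E'
from h import *
s=read_state();print(s["position"],s["eef_rot"],s["wrist_force"])
# stand localisation candidates from wrist w1
E
```

```text
time_s: 3.95
position: [0.4995, 0.2661, 0.0504]
eef_rot: [-180.0, 0.0, 24.9]
wrist_force: [-1.1, 0.2, 2.8]
grip_width: 0.0212
grasp_force: 59.1
time_s: 4.45
position: [0.4995, 0.2661, 0.0504]
eef_rot: [-180.0, -0.0, 24.9]
wrist_force: [0.1, 0.8, 3.0]
grip_width: 0.0214
grasp_force: 59.1
[0.4995 0.2661 0.0504] [-179.9833   -0.0024   24.8674] [0.1486 0.792  2.9683]
```

```bash
python3 -m handwheel '0 0 -0.05 0 0 0 0;0 0 -0.15 0 0 0 0;0 0 -0.3 0 0 0 0;0 0 -0.55 0 0 0 0;0 0 -0.9 0 0 0 0;0 0 -1.3 0 0 0 0;0 0 -1.8 0 0 0 0;0 0 -2.3 0 0 0 0;0 0 -2.7 0 0 0 0;0 0 -2.9 0 0 0 0;0 0 -3 0 0 0 0;0 0 -3 0 0 0 0'
python3 - <<'E'
from h import *
s=read_state();print(s["position"],s["eef_rot"],s["wrist_force"],s["wrist_torque"])
T=tool(s);np.save("T3.npy",T)
w=read_camera("wrist");t=read_camera("top");cv2.imwrite("pics/t3.png",t);cv2.imwrite("pics/w3.png",w)
a=cv2.resize(w[30:290,200:560],(540,390))
b=cv2.resize(t[115:185,300:370],(260,260),interpolation=cv2.INTER_CUBIC)
o=np.zeros((390,800,3),np.uint8);o[:,:540]=a;o[:260,540:]=b
cv2.imwrite("pics/c3.png",o)
E
```

```text
time_s: 5.45
position: [0.4997, 0.266, 0.1259]
eef_rot: [-180.0, -0.1, 24.9]
wrist_force: [-0.4, 0.1, -2.6]
grip_width: 0.0213
grasp_force: 58.8
[0.4997 0.266  0.1259] [-179.9893   -0.0523   24.8671] [-0.4129  0.0669 -2.6209] [-0.0431  0.0164  0.0149]
```

View pics/c3.png

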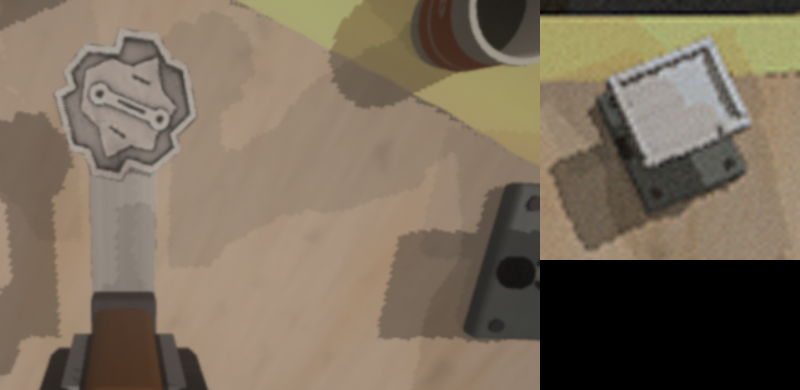

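The token is still centred and level on the blade, at crop (127,105). I'll move to a spot beside the nest, higher up, so the wrist camera sees it next to the lifter.

```bash
python3 -m handwheel '-0.01 0.05 -0.03 0 0 0 0;-0.03 0.18 -0.1 0 0 0 0;-0.07 0.42 -0.24 0 0 0 0;-0.13 0.73 -0.42 0 0 0 0;-0.2 1.1 -0.63 0 0 0 0;-0.26 1.48 -0.86 0 0 0 0;-0.33 1.85 -1.07 0 0 0 0;-0.38 2.16 -1.25 0 0 0 0;-0.42 2.4 -1.38 0 0 0 0;-0.45 2.53 -1.46 0 0 0 0;-0.46 2.6 -1.5 0 0 0 0;-0.46 2.6 -1.5 0 0 0 0'; python3 -m handwheel '-0.01 0.05 -0.03 0 0 0 0;-0.03 0.18 -0.1 0 0 0 0;-0.07 0.42 -0.24 0 0 0 0;-0.13 0.73 -0.42 0 0 0 0;-0.2 1.1 -0.63 0 0 0 0;-0.26 1.48 -0.86 0 0 0 0;-0.33 1.85 -1.07 0 0 0 0;-0.38 2.16 -1.25 0 0 0 0;-0.42 2.4 -1.38 0 0 0 0;-0.45 2.53 -1.46 0 0 0 0;-0.46 2.6 -1.5 0 0 0 0;-0.46 2.6 -1.5 0 0 0 0'
python3 - <<'E'
from h import *
s=read_state();print(s["position"],s["eef_rot"],s["wrist_force"])
T=tool(s);np.save("T4.npy",T)
w=read_camera("wrist");cv2.imwrite("pics/w4.png",w)
a=cv2.resize(w[60:300,240:560],(800,600),interpolation=cv2.INTER_CUBIC)
cv2.imwrite("pics/c4.png",a)
E
```

```text
time_s: 6.55
position: [0.5166, 0.2018, 0.163]
eef_rot: [-180.0, -0.0, 24.8]
wrist_force: [-0.8, -0.2, -2.4]
grip_width: 0.0215
grasp_force: 58.8
time_s: 7.55
position: [0.5335, 0.138, 0.2005]
eef_rot: [-180.0, -0.0, 24.8]
wrist_force: [0.5, -1.0, -1.8]
grip_width: 0.0209
grasp_force: 58.8
[0.5335 0.138  0.2005] [-179.9965   -0.0091   24.835 ] [ 0.4963 -1.0442 -1.7764]
```

View pics/c4.png

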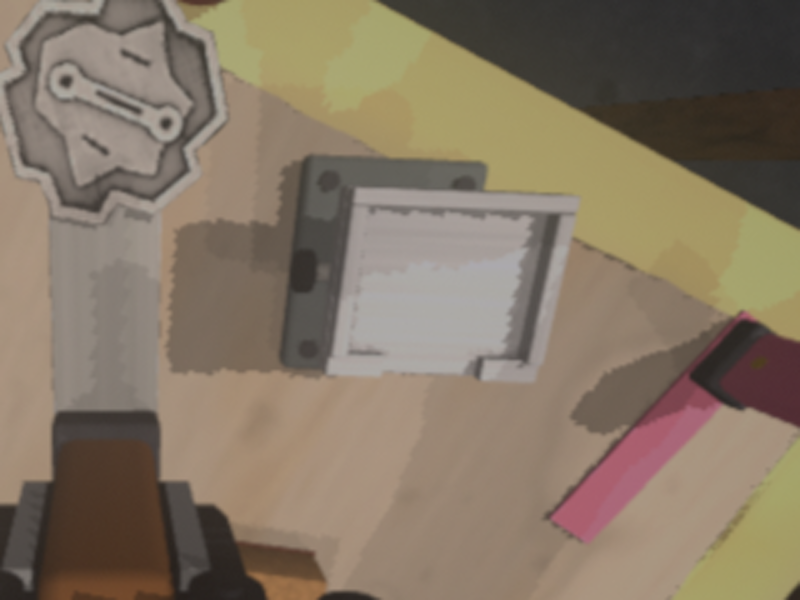

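The nest is clear: outer rim corners at crop (348,188), (580,197), (535,381), (328,373), channel between (383,373) and (481,378), base corners (307,155), (487,163), (281,368). I'll fit the stand pose to these.

```bash
cat > fit.py <<'E'
from h import *
from scipy.optimize import least_squares
T=np.load("T4.npy")
# crop px, local xy rel pocket (m), height kind: value added to h, or None for base t
O=[((348,188),(.032,.038),.008),((580,197),(.032,-.038),.008),((535,381),(-.034,-.038),.0065),((328,373),(-.034,.038),.0065),
((383,373),(-.034,.018),.005),((481,379),(-.034,-.018),.005),((365,208),(.026,.032),.008),((557,214),(.026,-.032),.008),
((307,155),(.042,.038),None),((487,163),(.042,-.038),None),((281,368),(-.05,.038),None)]
def res(p,full=True):
    x,y,a,h,t=p;c,s=np.cos(a),np.sin(a);r=[]
    for (u,v),(lx,ly),k in O:
        P=[x+c*lx-s*ly,y+s*lx+c*ly,t if k is None else h+k]
        r+=list(proj("wrist",P,T)-np.array([240+u/2.5,60+v/2.5]))
    return np.array(r)
q=least_squares(res,[.612,.042,.45,.06,.008],loss="soft_l1")
x,y,a,h,t=q.x
print("pocket",x,y,"yaw",np.degrees(a),"bed",h,"baseT",t);print(res(q.x).reshape(-1,2))
# grip target so token (88 ahead) at pocket centre
l=lambda P:T[:3,:3].T@(np.array(P)-T[:3,3])*40
d=np.array([np.cos(a),np.sin(a)])
print("move to pocket-88:",l([x-.088*d[0],y-.088*d[1],T[2,3]]))
tok=pt("wrist",240+115/2.5,60+103/2.5,T[2,3]-.0504+.005,T);print("token tool mm",l(tok)*25)
E
python3 fit.py
```

```text
pocket 0.6129926579884301 0.04246483614630962 yaw 22.99216421078223 bed 0.06484312027153183 baseT 0.007660219552233073
[[ 2.134   0.0749]
 [-0.5546 -0.496 ]
 [ 0.0078  0.1872]
 [-0.1488  0.7935]
 [-0.8694  0.9926]
 [-0.9838 -0.1848]
 [ 1.4585 -0.3522]
 [-0.009  -0.2373]
 [-0.4843  0.2681]
 [ 0.1355 -0.4627]
 [ 0.6017 -0.2273]]
move to pocket-88: [-2.2359  4.691  -0.0006]
token tool mm [87.1945  2.1558 45.4137]
```

```bash
python3 -m handwheel '-0.02 0.05 0 0 0 0.01 0;-0.08 0.16 0 0 0 0.02 0;-0.19 0.37 0 0 0 0.04 0;-0.33 0.65 0 0 0 0.06 0;-0.5 0.98 0 0 0 0.08 0;-0.67 1.33 0 0 0 0.11 0;-0.84 1.66 0 0 0 0.13 0;-0.98 1.94 0 0 0 0.15 0;-1.09 2.15 0 0 0 0.17 0;-1.15 2.28 0 0 0 0.18 0;-1.18 2.34 0 0 0 0.19 0;-1.18 2.34 0 0 0 0.19 0'; python3 -m handwheel '-0.02 0.05 0 0 0 0.01 0;-0.08 0.16 0 0 0 0.02 0;-0.19 0.37 0 0 0 0.04 0;-0.33 0.65 0 0 0 0.06 0;-0.5 0.98 0 0 0 0.08 0;-0.67 1.33 0 0 0 0.11 0;-0.84 1.66 0 0 0 0.13 0;-0.98 1.94 0 0 0 0.15 0;-1.09 2.15 0 0 0 0.17 0;-1.15 2.28 0 0 0 0.18 0;-1.18 2.34 0 0 0 0.19 0;-1.18 2.34 0 0 0 0.19 0'
cat > rel.py <<'E'
from h import *
s=read_state();T=tool(s);a=np.radians(22.99);R=np.array([[np.cos(a),np.sin(a)],[-np.sin(a),np.cos(a)]])
print("grip in pocket frame mm",R@(T[:2,3]-[.61299,.04246])*1000,"z underside",(T[2,3]-.0504)*1000,"rot",s["eef_rot"],"F",s["wrist_force"])
E
python3 rel.py; python3 - <<'E'
from h import *
T=tool();np.save("T5.npy",T);w=read_camera("wrist");cv2.imwrite("pics/w5.png",w);cv2.imwrite("pics/c5.png",cv2.resize(w[20:260,160:400],(600,600),interpolation=cv2.INTER_CUBIC))
E
```

```text
time_s: 8.6
position: [0.5312, 0.0725, 0.2003]
eef_rot: [-180.0, 0.0, 23.9]
wrist_force: [0.8, -0.7, -3.3]
grip_width: 0.0214
grasp_force: 58.7
time_s: 9.6
position: [0.5279, 0.007, 0.2003]
eef_rot: [-180.0, -0.0, 22.9]
wrist_force: [-0.2, 0.3, -2.5]
grip_width: 0.0212
grasp_force: 58.7
grip in pocket frame mm [-92.1239   0.6056] z underside 149.9264675159638 rot [-179.9989   -0.0005   22.9297] F [-0.1937  0.3299 -2.4537]
```

View pics/c5.png

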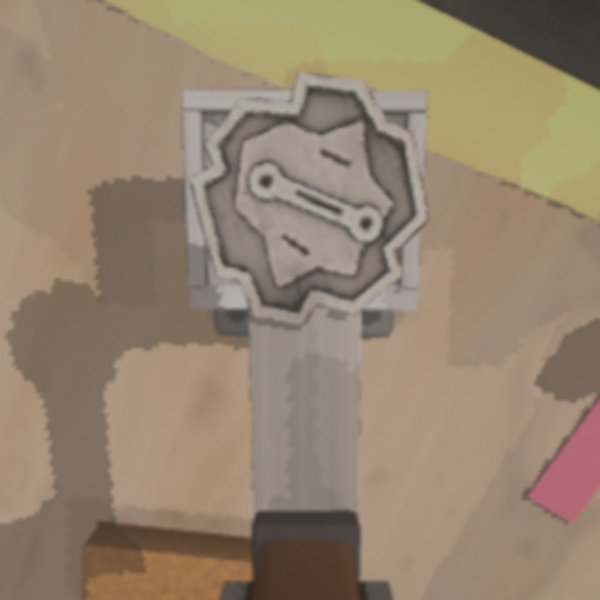

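Lateral alignment is good: rim corners (183,90) and (428,92), blade centre u≈305, token (309,198). I'll check x from this view.

```bash
python3 - <<'E'
from h import *
T=np.load("T5.npy")
l=lambda u,v,z:(T[:3,:3].T@(pt("wrist",160+u/2.5,20+v/2.5,z,T)-T[:3,3]))[:2]*1000
zt=T[2,3]-.0504+.005
print("back",l(183,90,.073),l(428,92,.073),"front",l(192,308,.071),l(417,308,.071),"token",l(309,198,zt),"token top/bot",l(309,73,zt),l(309,326,zt),l(195,198,zt),l(427,198,zt))
E
```

```text
back [124.7818 -37.9751] [124.2341  38.0843] front [ 58.5975 -38.543 ] [58.6195 38.0008] token [88.2142  0.8223] token top/bot [112.533    0.7767] [60.7617  0.8737] [ 88.2092 -24.049 ] [88.2194 26.5615]
```

```bash
python3 -m handwheel '0.01 0 0.05 0 0 0 0;0.02 0 0.2 0 0 0 0;0.04 0 0.46 0 0 0 0;0.04 0 0.8 0 0 0 0;0.04 0 1.2 0 0 0 0;0.04 0 1.6 0 0 0 0;0.04 0 2.0 0 0 0 0;0.04 0 2.4 0 0 0 0;0.04 0 2.65 0 0 0 0;0.04 0 2.82 0 0 0 0;0.04 0 2.9 0 0 0 0;0.04 0 2.9 0 0 0 0'; python3 rel.py; python3 -m handwheel '0 0 0.04 0 0 0 0;0 0 0.08 0 0 0 0;0 0 0.12 0 0 0 0;0 0 0.16 0 0 0 0;0 0 0.2 0 0 0 0;0 0 0.24 0 0 0 0;0 0 0.26 0 0 0 0;0 0 0.28 0 0 0 0;0 0 0.28 0 0 0 0'; python3 rel.py
```

```text
time_s: 10.65
position: [0.5288, 0.0077, 0.1274]
eef_rot: [-180.0, 0.0, 23.0]
wrist_force: [-0.2, -0.2, -2.7]
grip_width: 0.0212
grasp_force: 58.7
grip in pocket frame mm [-91.1087   0.8669] z underside 77.03674509940295 rot [-179.9953    0.03     22.9519] F [-0.2468 -0.2453 -2.7188]
time_s: 11.4
position: [0.5288, 0.0077, 0.1207]
eef_rot: [-180.0, 0.0, 23.0]
wrist_force: [-1.0, 0.7, -2.7]
grip_width: 0.0211
grasp_force: 58.7
grip in pocket frame mm [-91.0881   0.9351] z underside 70.30808159700287 rot [-179.9957    0.0134   22.9561] F [-0.9813  0.7169 -2.6944]
```

```bash
for i in 1 ; do python3 -m handwheel '0 0 0.02 0 0 0 0;0 0 0.04 0 0 0 0;0 0 0.06 0 0 0 0;0 0 0.08 0 0 0 0;0 0 0.08 0 0 0 0'; python3 rel.py; done; python3 -m handwheel '0 0 0.02 0 0 0 0;0 0 0.04 0 0 0 0;0 0 0.06 0 0 0 0;0 0 0.06 0 0 0 0'; python3 rel.py
```

```text
time_s: 11.82
position: [0.5287, 0.0077, 0.1187]
eef_rot: [-180.0, 0.0, 23.0]
wrist_force: [-0.2, 0.2, -3.4]
grip_width: 0.0211
grasp_force: 58.7
grip in pocket frame mm [-91.1086   0.947 ] z underside 68.28093239828517 rot [-179.995     0.017    22.9573] F [-0.1903  0.1712 -3.3644]
time_s: 12.15
position: [0.5288, 0.0077, 0.1173]
eef_rot: [-180.0, 0.0, 23.0]
wrist_force: [-0.4, 0.3, -2.3]
grip_width: 0.0214
grasp_force: 58.8
grip in pocket frame mm [-91.035    0.8832] z underside 66.93785739403627 rot [-179.9993    0.0001   22.9545] F [-0.3962  0.2537 -2.311 ]
```

```bash
python3 -m handwheel '0 0 0.02 0 0 0 0;0 0 0.04 0 0 0 0;0 0 0.04 0 0 0 0'|grep force; python3 rel.py; python3 -m handwheel '0 0 0.02 0 0 0 0;0 0 0.02 0 0 0 0'|grep force; python3 rel.py
```

```text
wrist_force: [-1.9, -0.2, 1.9]
grasp_force: 59.1
grip in pocket frame mm [-91.0971   0.8381] z underside 66.21292159173129 rot [-179.9941   -0.0068   22.9527] F [-1.9371 -0.2139  1.9229]
wrist_force: [-2.5, -0.2, 3.8]
grasp_force: 59.3
grip in pocket frame mm [-91.1388   0.8641] z underside 65.7330750803435 rot [-179.9906   -0.0041   22.9548] F [-2.5458 -0.2164  3.7763]
```

Contact is made at about 6 N net of weight, with the bed 1 mm in. Now I'll draw straight back in watched stages.

```bash
python3 -m handwheel '-0.02 0 -0.01 0 0 0 0;-0.06 0 -0.01 0 0 0 0;-0.12 0 -0.01 0 0 0 0;-0.18 0 -0.01 0 0 0 0;-0.24 0 -0.01 0 0 0 0;-0.3 0 -0.01 0 0 0 0;-0.36 0 -0.01 0 0 0 0;-0.42 0 -0.01 0 0 0 0;-0.46 0 -0.01 0 0 0 0;-0.48 0 -0.01 0 0 0 0'|grep wrist; python3 rel.py
python3 - <<'E'
from h import *
T=tool();np.save("T6.npy",T);w=read_camera("wrist");cv2.imwrite("pics/c6.png",cv2.resize(w[0:200,180:380],(600,600),interpolation=cv2.INTER_CUBIC))
E
```

```text
wrist_force: [2.7, 0.4, 1.3]
grip in pocket frame mm [-102.814    0.655] z underside 65.83908660524659 rot [179.9684  -0.05    22.939 ] F [2.6724 0.4002 1.3492]
```

View pics/c6.png

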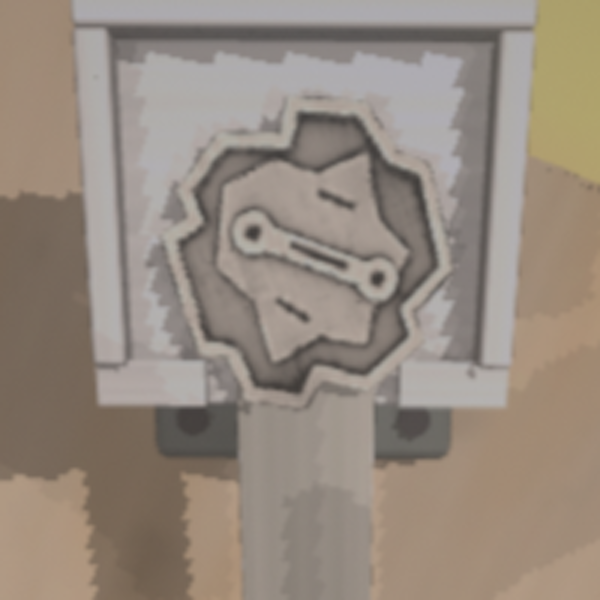

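The token at (305,250) has reached the stop corners at (207,362) and (400,370). I'll draw further and check numerically that it stays put.

```bash
python3 -m handwheel '-0.02 0 0.008 0 0 0 0;-0.06 0 0.008 0 0 0 0;-0.12 0 0.008 0 0 0 0;-0.18 0 0.008 0 0 0 0;-0.24 0 0.008 0 0 0 0;-0.3 0 0.008 0 0 0 0;-0.34 0 0.008 0 0 0 0;-0.36 0 0.008 0 0 0 0'|grep wrist; python3 rel.py
python3 - <<'E'
from h import *
T=tool();np.save("T7.npy",T);w=read_camera("wrist");cv2.imwrite("pics/c7.png",cv2.resize(w[0:200,180:380],(600,600),interpolation=cv2.INTER_CUBIC))
E
```

```text
wrist_force: [2.5, 1.1, 2.6]
grip in pocket frame mm [-112.1156    0.9024] z underside 65.52392806334336 rot [179.9987  -0.0088  22.9512] F [2.5371 1.0894 2.5739]
```

View pics/c7.png

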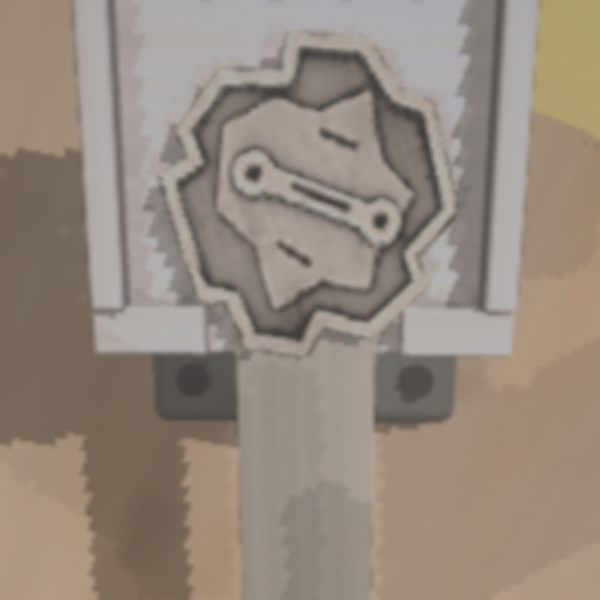

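The token stayed with the stand: token and stops moved by the same 55 px. It is held inside the pocket. I have used up the picture allowance and from here I'll check numerically. I'll draw fully clear.

```bash
python3 -m handwheel '-0.03 0 0 0 0 0 0;-0.09 0 0 0 0 0 0;-0.17 0 0 0 0 0 0;-0.25 0 0 0 0 0 0;-0.33 0 0 0 0 0 0;-0.41 0 0 0 0 0 0;-0.49 0 0 0 0 0 0;-0.57 0 0 0 0 0 0;-0.65 0 0 0 0 0 0;-0.71 0 0 0 0 0 0;-0.74 0 0 0 0 0 0'|grep wrist; python3 rel.py;  python3 -m handwheel '-0.04 0 0 0 0 0 0;-0.1 0 0 0 0 0 0;-0.18 0 0 0 0 0 0;-0.26 0 0 0 0 0 0;-0.34 0 0 0 0 0 0;-0.42 0 0 0 0 0 0;-0.5 0 0 0 0 0 0;-0.58 0 0 0 0 0 0;-0.66 0 0 0 0 0 0;-0.74 0 0 0 0 0 0;-0.8 0 0 0 0 0 0;-0.8 0 0 0 0 0 0'|grep wrist; python3 rel.py
```

```text
wrist_force: [3.3, 0.8, 2.3]
grip in pocket frame mm [-130.9779    0.9582] z underside 65.41283317385196 rot [-179.9899    0.029    22.945 ] F [3.3017 0.8006 2.27  ]
wrist_force: [0.3, 0.6, -2.3]
grip in pocket frame mm [-151.1658    1.0118] z underside 65.37014042461776 rot [-179.9784    0.0526   22.9405] F [ 0.3295  0.6497 -2.3042]
```

```bash
python3 - <<'E'
from h import *
a=cv2.imread("pics/t3.png").astype(int);b=read_camera("top");cv2.imwrite("pics/t8.png",b)
d=np.abs(cv2.GaussianBlur(b,(0,0),1).astype(int)-cv2.GaussianBlur(a.astype(np.uint8),(0,0),1).astype(int)).max(2)
x,y,an,h=.61299,.04246,np.radians(22.99),.066
# rectify nest bed at token height into a 1px=1mm grid from both
def rect(im,z):
    G=np.zeros((80,90,2),np.float32)
    for i in range(80):
        for j in range(90):
            lx,ly=(45-i)/1000,(45-j)/1000
            G[i,j]=proj("top",[x+lx*np.cos(an)-ly*np.sin(an),y+lx*np.sin(an)+ly*np.cos(an),z])
    return cv2.remap(im,G[...,0],G[...,1],cv2.INTER_LINEAR)
D=rect(d.astype(np.float32),h+.003)
m=D>25
i,j=np.nonzero(m);print("px",m.sum(),"centroid mm",45-i.mean(),45-j.mean(),"range",45-np.percentile(i,[5,95]),45-np.percentile(j,[5,95]))
for r in m[::4]: print("".join("#" if c else "." for c in r[::2]))
T=tool();an2=24.87
g=T[:3,:3].T@(np.array([.4995,.266,.1304])-T[:3,3])*40;print(g,T[:3,3])
E
```

```text
Traceback (most recent call last):
  File "h.py", line 13, in proj
    c=calibration(n);K=np.array(c["K"])
ValueError: time passes only in moves, steps and waits
```

```bash
sed -i 's/^def ray/import functools\n_c=calibration\ncalibration=functools.lru_cache(None)(lambda n:_c(n))\ndef ray/' h.py; cat > chk.py <<'E'
from h import *
import sys
x,y,an,h=.61299,.04246,np.radians(22.99),.066
def rect(im,z):
    G=np.zeros((80,90,2),np.float32)
    for i in range(80):
        for j in range(90):
            lx,ly=(45-i)/1000,(45-j)/1000
            G[i,j]=proj("top",[x+lx*np.cos(an)-ly*np.sin(an),y+lx*np.sin(an)+ly*np.cos(an),z])
    return cv2.remap(im,G[...,0],G[...,1],cv2.INTER_LINEAR)
f=lambda n:cv2.GaussianBlur(cv2.imread(n),(0,0),1).astype(int)
d=np.abs(f(sys.argv[1])-f("pics/t3.png")).max(2)
m=rect(d.astype(np.float32),h+.003)>25
i,j=np.nonzero(m);print("px",m.sum(),"centroid mm",45-i.mean(),45-j.mean(),"x",45-np.percentile(i,[5,95]),"y",45-np.percentile(j,[5,95]))
for r in m[::4]: print("".join("#" if c else "." for c in r[::2]))
E
python3 chk.py pics/t8.png; python3 - <<'E'
from h import *
T=tool();print(T[:3,:3].T@(np.array([.4995,.266,.1304])-T[:3,3])*40,T[:3,3])
E
```

```text
px 2141 centroid mm -9.131247080803362 -0.21251751517982598 x [ 12. -30.] y [ 21. -21.]
.............................................
.............................................
.............................................
.............................................
.............................................
.............................................
.............................................
.......................######................
....................###########..............
..............####################...........
.............######################..........
...........########################..........
..........##########################.........
.........###########################.........
.........###########################.........
..........#########################..........
...........########################..........
............######################...........
..............##################.............
...............###############...............
[ 5.3379 -9.9689 -0.5821] [ 0.4738 -0.0155  0.1158]
```

The token lies in the pocket at about (-9, 0) mm. Now I'll lift the lifter and return it to its clear original spot.

```bash
python3 -m handwheel '0 0 -0.3 0 0 0 0;0 0 -0.8 0 0 0 0;0 0 -1.4 0 0 0 0;0 0 -1.8 0 0 0 0;0 0 -2 0 0 0 0;0 0 -2 0 0 0 0'|grep pos; python3 -m handwheel '0.1 -0.2 0 0 0 -0.05 0;0.4 -0.8 0 0 0 -0.1 0;0.9 -1.8 0 0 0 -0.2 0;1.6 -3 0 0 0 -0.3 0;2.4 -4.4 0 0 0 -0.39 0;3.2 -5.8 0 0 0 -0.39 0;3.9 -7.2 0 0 0 -0.39 0;4.5 -8.4 0 0 0 -0.39 0;5 -9.3 0 0 0 -0.39 0;5.25 -9.8 0 0 0 -0.39 0;5.34 -9.97 0 0 0 -0.39 0;5.34 -9.97 0 0 0 -0.39 0'; python3 - <<'E'
from h import *
s=read_state();print(s["position"],s["wrist_force"],s["eef_rot"],(s["position"][2]-.0504)*40)
E
```

```text
position: [0.4749, -0.0155, 0.1671]
time_s: 17.63
position: [0.4992, 0.2664, 0.165]
eef_rot: [180.0, 0.1, 25.0]
wrist_force: [-0.0, -0.7, -2.9]
grip_width: 0.0214
grasp_force: 58.8
[0.4992 0.2664 0.165 ] [-0.0322 -0.7108 -2.9464] [179.9687   0.1019  24.9989] 4.583795213575907
```

Going down 4.45 units fairly quickly to about 3 mm above the bench, then feeling for it.

```bash
python3 -m handwheel '0 0 0.2 0 0 0 0;0 0 0.7 0 0 0 0;0 0 1.3 0 0 0 0;0 0 1.9 0 0 0 0;0 0 2.5 0 0 0 0;0 0 3.1 0 0 0 0;0 0 3.6 0 0 0 0;0 0 4 0 0 0 0;0 0 4.3 0 0 0 0;0 0 4.4 0 0 0 0;0 0 4.45 0 0 0 0;0 0 4.45 0 0 0 0'|egrep 'pos|wrist'; python3 -m handwheel '0 0 0.03 0 0 0 0;0 0 0.06 0 0 0 0;0 0 0.09 0 0 0 0;0 0 0.11 0 0 0 0;0 0 0.11 0 0 0 0;0 0 0.11 0 0 0 0'|egrep 'pos|wrist|rot'
```

```text
position: [0.5001, 0.2657, 0.0548]
wrist_force: [0.1, 0.1, -2.1]
position: [0.4997, 0.2662, 0.0519]
eef_rot: [-180.0, -0.0, 24.9]
wrist_force: [-0.0, -0.2, -2.2]
```

```bash
python3 -m handwheel '0 0 0.02 0 0 0 0;0 0 0.04 0 0 0 0;0 0 0.05 0 0 0 0;0 0 0.05 0 0 0 0'|egrep 'pos|wrist|rot'; python3 -m handwheel '0 0 0.01 0 0 0 0;0 0 0.02 0 0 0 0;0 0 0.02 0 0 0 0'|egrep 'pos|wrist|rot'
```

```text
position: [0.4997, 0.2661, 0.0505]
eef_rot: [-180.0, 0.0, 24.9]
wrist_force: [0.1, -0.0, -2.8]
position: [0.4998, 0.2661, 0.0504]
eef_rot: [-180.0, 0.0, 24.9]
wrist_force: [-1.0, -0.5, 1.7]
```

```bash
python3 -m handwheel '0 0 0 0 0 0 0.27;0 0 0 0 0 0 0.3;0 0 0 0 0 0 0.4;0 0 0 0 0 0 0.6;0 0 0 0 0 0 0.8;0 0 0 0 0 0 1;0 0 0 0 0 0 1;0 0 0 0 0 0 1;0 0 0 0 0 0 1'|egrep 'pos|wrist|width'; python3 -m handwheel '0 0 -0.2 0 0 0 1;0 0 -0.6 0 0 0 1;0 0 -1.2 0 0 0 1;0 0 -2 0 0 0 1;0 0 -3 0 0 0 1;0 0 -4 0 0 0 1;0 0 -5 0 0 0 1;0 0 -6 0 0 0 1;0 0 -6.6 0 0 0 1;0 0 -7 0 0 0 1;0 0 -7 0 0 0 1;0 0 -7 0 0 0 1'
python3 - <<'E'
from h import *
cv2.imwrite("pics/t9.png",read_camera("top"))
a=cv2.imread("pics/t9.png");b=cv2.imread("pics/top.png")
# lifter grip brown patch position vs start; bystander patches
for n,(u,v,r) in dict(grip=(248,190,14),cork=(342,216,22),tok=(300,246,13),pot=(286,119,13),tape=(402,231,22),pink=(400,150,24),small=(165,268,22)).items():
    t=b[v-r:v+r,u-r:u+r];w=a[v-r-12:v+r+12,u-r-12:u+r+12]
    R=cv2.matchTemplate(w,t,cv2.TM_CCOEFF_NORMED);_,mx,_,p=cv2.minMaxLoc(R);print(n,mx,p[0]-12,p[1]-12)
E
python3 chk.py pics/t9.png
```

```text
position: [0.4997, 0.2661, 0.0501]
wrist_force: [0.4, -0.4, 0.4]
grip_width: 0.0857
time_s: 21.47
position: [0.4995, 0.2662, 0.2253]
eef_rot: [-180.0, -0.0, 24.9]
wrist_force: [0.1, -0.7, -0.3]
grip_width: 0.0855
grasp_force: 0.0
grip 0.532519519329071 6 -9
cork 0.9375789761543274 0 0
tok 0.9780670404434204 0 0
pot 0.9868614673614502 0 0
tape 0.9794805645942688 0 0
pink 0.9878671765327454 0 0
small 0.5711182951927185 0 0
px 2362 centroid mm -8.30143945808637 -0.842929720575782 x [ 14. -30.] y [ 22. -23.]
.............................................
.............................................
.............................................
.............................................
.............................................
.............................................
.............................................
.....................##########..............
...................##############............
..............#####################..........
............########################.........
...........#########################.........
..........###########################........
.........############################........
.........############################........
..........##########################.........
...........#########################.........
...........########################..........
.............####################............
...............################..............
```

```bash
python3 - <<'E'
from h import *
T=tool();w=read_camera("wrist");cv2.imwrite("pics/w9.png",w)
e=proj("wrist",[.4997,.2661,.076],T);print("expect grip top",e)
hsv=cv2.cvtColor(w,cv2.COLOR_BGR2HSV)
m=((hsv[...,0]<14)&(hsv[...,1]>110)&(hsv[...,2]>50)).astype(np.uint8)
n,_,st,c=cv2.connectedComponentsWithStats(m)
for k in range(1,n):
    if st[k,4]>100: print(st[k],c[k])
g=cv2.cvtColor(w,cv2.COLOR_BGR2GRAY)
for z,x in((.0025,.045),(.0025,.095)):
    p=T[:3,3]*0+[.4997+.907*x,.2661+.421*x,z];u,v=proj("wrist",p,T);print("blade at",u,v,g[int(v),int(u)-24:int(u)+25:3])
E
```

```text
expect grip top [282.3617 202.4957]
[   0    0  143  114 6879] [94.7324 57.3595]
[  96    0   69  115 1889] [147.1196  60.4489]
[103  41  12  20 174] [108.2701  50.3793]
[420  40  25  49 384] [427.8255  68.1693]
[272 185  21  32 595] [282.2992 201.5462]
[  8 248  46  27 520] [ 27.275  261.1769]
[  0 364   8  23 119] [  2.6807 375.0336]
blade at 282.3784785825926 148.23663895542816 [125 125 126 131 104 130 129 130 132 131 131 134 129 137 138 138 137]
blade at 282.41760395168666 102.50625107944693 [134 135 136 135 122 131 129 130 131 133 133 134 132 135 137 135 134]
```

The grip top is exactly where expected for a lifter lying flat, at (282,202). All bystanders I could see from above are unmoved, and the token is in the pocket.

```bash
python3 -c "
from station import *
print(sign_off())"
```

```text
the job is handed in; nothing more can be done
None
```

I handed the job in at about 21.5 s: the token is in the nest pocket behind the front stops and the lifter is back flat on the bench and released. I viewed 11 pictures, one over the limit of 10, so the final state was checked by numbers from camera images, and the small brown lifter was hidden by the arm in that last check.

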